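# Find the brass lock core by weight and show it to the customer

### The job

Two identical closed tins stand on the cork pads at the key counter: one holds a brass lock core, the other an aluminium one. Heft them in turn, lifting each well clear (5 cm or more) for a moment: first the one on the robot's left pad, set back standing on its pad, then the one on the right pad; then present the heavier tin, held upright and still in the gripper about 10 cm above the middle of the round rubber mat, while the lighter one stands on its own pad. Finish while still holding the heavy tin there, never tip a tin far over, and leave everything else on the counter where it is.

Things in the scene. Friction and masses are not known exactly. Their poses are not given: they have to be found in the camera images.
- tin_1: one of two identical-looking closed aluminium tins, an upright cylinder 44 mm in diameter and 80 mm high, standing on a cork pad; origin at the centre of its underside, z up. Grip across the diameter from above. The core inside can shift by 2 to 3 mm. Either tin may be the one with brass: that one weighs 0.44 to 0.57 kg in all, the one with aluminium 0.15 to 0.26 kg.
- tin_2: one of two identical-looking closed aluminium tins, an upright cylinder 44 mm in diameter and 80 mm high, standing on a cork pad; origin at the centre of its underside, z up. Grip across the diameter from above. The core inside can shift by 2 to 3 mm. Either tin may be the one with brass: that one weighs 0.44 to 0.57 kg in all, the one with aluminium 0.15 to 0.26 kg.
- pad_left: round cork pad fixed on the counter, 110 mm in diameter, 6 mm thick, origin at the centre of its underside; the one on the robot's left (+y); one tin stands near its middle at the start
- pad_right: round cork pad fixed on the counter, 110 mm in diameter, 6 mm thick, origin at the centre of its underside; the one on the robot's right (-y); the other tin stands near its middle at the start
- mat: the customer's mat: round black rubber, 140 mm in diameter, 3 mm thick (with a ring of 1 mm studs), fixed on the counter ahead of the robot between the pads and farther out; origin at the centre of its underside
- padlock: brass padlock lying flat, body 45 x 50 x 20 mm, steel shackle reaching to 59 mm along +x; origin under the body's centre. Bystander.
- screwdriver: screwdriver lying on the counter, 180 mm long along its x axis, about 30 mm thick; origin under it. Bystander.
- brush: small hand brush lying along its x axis on the counter, left of the left pad. Bystander.
- carton: cardboard carton of key blanks, 90 x 60 x 40 mm high, origin under its centre. Bystander.
- tape: black tape measure standing on edge, 65 x 35 x 60 mm high, origin under its centre. Bystander.
- blank: one loose brass key blank lying flat beside the left pad, 70 mm long along x, 26 mm wide, 4 mm thick. Bystander.
- oil: white plastic oil bottle standing beyond the mat, 52 mm diameter, 150 mm high, origin under its centre. Bystander.
There are look-alikes about, which are no part of the job. Leave any blue or pink look-alike of the tin_1 alone.

How it is judged:
By the outcome, as a careful person would: the job done as asked, in the order asked, and still so for the second after the job is handed in, while the arm keeps its last pose, push and grip.
It also fails if it takes over 69 s, if anything falls off the work surface, if the arm or the gripper's body presses on something with over 40 N, if the wrist force passes 120 N, or if a joint passes its speed limit or range.

### The arm

A 7-joint arm with a two-finger parallel gripper is mounted at the origin on the work surface. World frame = base frame: x ahead of the robot, y to its left, z up, the work surface at z = 0. Lengths are in mm, angles in rad, forces in N, time in s.
With the tool pointing down it reaches from about 400 to 875 mm from the base axis. Payload 6.5 kg.
Tool frame: the origin (TCP) lies at the very end of the fingers, on their centre line; the grasp point (between the pads) lies 19 mm behind it (arm.tcp_to_grasp is the z of the grasp point in the tool frame, in mm); z points along the fingers, y is the line along which they close (so a half turn about z gives the same grasp; the last joint's range is limited). The gripper opens to 88 mm and grips with 3 to 60 N. Pads are 18 mm wide; open, the fingers measure 123 mm over their backs; the gripper's body (75 mm by 187 mm) begins 45 mm behind the grasp point.
Start: joints at [1.084, 0.536, -0.004, 1.538, 0.003, 1.067, -0.071], TCP at [265.514, -593.289, 238.716] pointing down, gripper open.
Joint ranges: [-2.7, 2.7], [-0.37, 2.16], [-1.27, 1.26], [0.24, 2.4], [-1.31, 4.45], [0.19, 1.91], [-2.76, 2.76]. Speed limits (rad/s): [2.39, 2.39, 3.14, 3.14, 3.14, 3.14, 3.14].

### API

Orientations are given as a unit quaternion [x, y, z, w].
In Python, from plant import arm gives the robot as it stands.
- The arm moves only by the tool send_rows, never from a script. Its argument "deltas" is a list of rows, each an object of numbers: "x", "y", "z": the shift along the tool's x, y, z in m; "ax", "ay", "az": the turn, a rotation vector about the tool's x, y, z in degrees; "grip": the closure, from 0 (fully open) to 1 (shut). In form: [{"x": .., "y": .., "z": .., "ax": .., "ay": .., "az": .., "grip": ..}, ...]. A call has 1 to 20 rows; each row shifts and turns the commanded pose from where the row before left it, along the tool's axes as they then stand; what a row does not reach is not made up. A row lasts 1/8 s, in which the tool goes at most 62.5 mm and 10.7 degrees, less where a joint would pass 70% of its speed; a pose out of reach is approached as far as the arm can. A call is refused whole if a number of a shift passes 0.0625 or a number of a turn 10.7, either way. A call with a gripper value outside its range is refused whole. The fingers move at their own pace and stop on an object; the grip force is fixed at half the most. Time passes only in rows, so rows that do not move let the fingers close. It gives the time, the measured TCP pose, the force, the opening and the grip force at its end, in the units of the state.
- arm.state(): the state, without advancing time (a new reading comes with each control period).
- arm.capture(name): name is "scene" or "top" or "wrist"; returns a dict with "frame" (420x560x3 uint8, red, green, blue), "z_map" (420x560 float32, mm along the optical axis (not along the pixel's ray), 0 where there is no reading), "fovy" (degrees; the focal length in pixels is half the picture's height over the tangent of half this angle, whatever the lens; pixels are square), "cx", "cy" (the principal point, pixels), "k1" (the pictures are not rectified: a ray, as slopes to the right and down, at radius r is drawn at 1 + k1 r^2 times it, then the intrinsics apply), "T" (4x4, takes a point from camera to world coordinates). Camera axes: x right, y up, looking along -z (the intrinsics and any distortion apply to the point x, -y, -z); pixel columns grow to the right and rows downward; lengths in mm; the calibration is good to about 2 mm. A picture is of the moment at which its call begins.
- arm.hand_in(): hands the job in; it is judged then, once.
The state is a dict: "time_s": time; "q": joint angles; "qd": joint speeds; "effort": joint torques, N m; "tcp_pos": TCP position; "tcp_rot": TCP orientation; "contact_force": force on the tool from outside, world axes, zero at the start; "torque": the same for the moment, N m; "gripper_width": opening from 0.0 (shut) to 1.0 (fully open); "grip_force": force on a finger pad.
Only numpy, scipy, OpenCV 4.12 (cv2) and the standard library are available. Lean on these libraries where they do the work, as an engineer would, in place of code of your own. Each camera call takes 0.05 s, during which the arm holds its last target. There are 200 camera calls.

## Working session

There is one attempt and no reset: what is moved stays moved. The work goes in short steps, Python scripts to look and compute and a tool call to move; the robot and the scene stay as the last step left them, time stands still between calls to the robot, and variables do not carry over. Pictures are saved under pics/ and viewed, at most 10 in all, crops included, and the job is handed in when it is done.

Besides the shell and the picture viewer there is one more tool, called after "Emit:" as name(argument=value, ...) on one line, values as JSON. send_rows: Moves the arm, as the interface text tells. Its arguments: {"type":"object","properties":{"deltas":{"type":"array"}},"required":["deltas"]}

```bash
mkdir -p pics; cat > h.py <<'E'
import numpy as np, cv2
from plant import arm
def world(c):
    f=c["frame"].shape[0]/2/np.tan(np.radians(c["fovy"])/2)
    H,W=c["z_map"].shape
    K=np.array([[f,0,c["cx"]],[0,f,c["cy"]],[0,0,1.]])
    u,v=np.meshgrid(np.arange(W),np.arange(H))
    d=np.stack([(u-c["cx"])/f,(v-c["cy"])/f],-1)
    r=d.copy()
    for _ in range(15): r=d/(1+c["k1"]*(r**2).sum(-1,keepdims=True))
    z=c["z_map"]
    P=np.stack([r[...,0]*z,-r[...,1]*z,-z,np.ones_like(z)],-1)
    return (P@np.array(c["T"]).T)[...,:3]
E
python3 - <<'E'
from h import *
s=arm.state();print({k:s[k] for k in("time_s","tcp_pos","tcp_rot","contact_force","gripper_width")})
ims=[]
for n in("top","scene"):
    c=arm.capture(n);P=world(c);np.savez(n+".npz",P=P,f=c["frame"],z=c["z_map"])
    cv2.imwrite(f"pics/{n}.png",c["frame"][...,::-1])
    print(n,c["fovy"],c["k1"],np.round(c["T"],2).tolist())
    P[c["z_map"]==0]=0
    m=(abs(P[...,2]-86)<6)
    k,l,st,ce=cv2.connectedComponentsWithStats(m.astype(np.uint8))
    for i in range(1,k):
        if st[i,4]>60:
            q=P[l==i];print(ce[i].round(),st[i,4],q.mean(0).round(1),q.min(0).round(),q.max(0).round(),c["frame"][l==i].mean(0).round())
E
```

```text
{'time_s': 0.0, 'tcp_pos': array([ 265.25409634, -592.74702296,  237.85642287]), 'tcp_rot': array([ 9.77936979e-01,  2.08898406e-01, -2.49857015e-04, -8.11763711e-04]), 'contact_force': array([0.68002073, 0.43116454, 0.28571719]), 'gripper_width': 0.998936362682849}
top 48.22856509465249 -0.11375479705076913 [[-0.01, 0.99, -0.16, 318.32], [-1.0, -0.01, 0.0, 6.36], [0.0, 0.16, 0.99, 1503.16], [0.0, 0.0, 0.0, 1.0]]
[139. 103.] 127 [920.6 453.1  85.7] [917. 320.  80.] [924. 587.  92.] [41. 22.  9.]
[217. 101.] 67 [921.9 197.5  86.3] [918. 133.  80.] [926. 255.  92.] [42. 24.  9.]
[160. 113.] 258 [885.5 380.5  86.6] [864. 347.  80.] [911. 415.  92.] [141. 100.  53.]
[186. 112.] 77 [889.2 296.1  82.7] [865. 268.  80.] [909. 320.  88.] [147. 147. 149.]
[199. 218.] 146 [544.2 248.4  85.4] [524. 226.  80.] [565. 269.  92.] [123. 120. 121.]
[344. 249.] 153 [ 443.9 -192.8   85.4] [ 422. -213.   80.] [ 465. -173.   92.] [125. 122. 122.]
[338. 289.] 69 [ 323.5 -172.6   82.5] [ 305. -192.   80.] [ 341. -152.   88.] [150. 127. 143.]
[ 89. 328.] 85 [209.4 578.6  88. ] [191. 552.  80.] [219. 604.  9
[... 1136 characters left out ...]
 147 [ 446.9 -190.    86.2] [ 425. -213.   80.] [ 466. -169.   90.] [164. 161. 156.]
[230. 157.] 96 [ 566.5 -197.5   81.5] [ 546. -220.   80.] [ 583. -179.   86.] [ 76. 105. 182.]
[271. 173.] 101 [503.5 -86.4  81.5] [ 483. -106.   80.] [525. -66.  85.] [209. 141. 162.]
[170. 214.] 81 [776.  -78.1  86.5] [752. -99.  80.] [797. -71.  92.] [136. 135. 127.]
[334. 274.] 335 [547.6 249.9  86.5] [524. 227.  80.] [568. 271.  91.] [171. 168. 162.]
[526. 388.] 361 [408.6 589.4  86.3] [402. 526.  80.] [412. 647.  92.] [55. 56. 56.]
[181. 379.] 866 [888.8 287.7  81.5] [867. 253.  80.] [910. 321.  84.] [215. 220. 224.]
[199. 414.] 305 [882.5 357.8  88.8] [866. 346.  83.] [910. 375.  92.] [193. 148.  98.]
```

View pics/top.png

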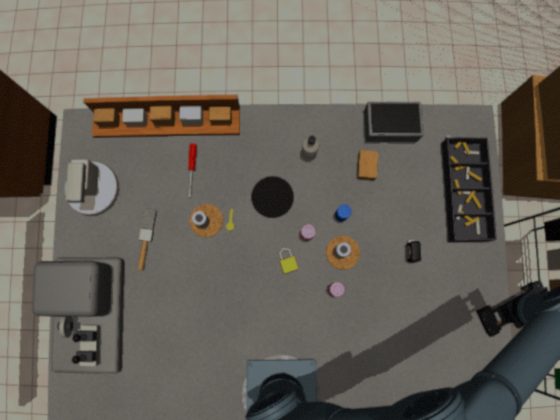

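View pics/scene.png

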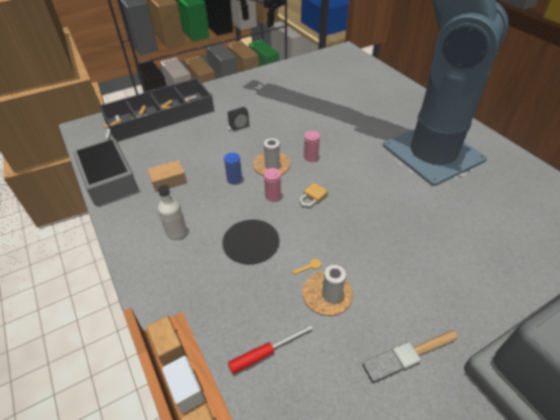

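The top view shows the left tin at pixel (199,218), the right tin at (344,249) and the mat at (272,197). The pink and blue look-alikes are at (308,232), (337,290) and (344,213). The scene view agrees, with the left tin at (334,280) and the right tin at (271,150).

```bash
cat >> h.py <<'E'
from scipy.spatial.transform import Rotation as R
def go(x,y,z,yaw=None):
    s=arm.state();r=R.from_quat(s["tcp_rot"])
    print("time",round(s["time_s"],2),"tcp",s["tcp_pos"].round(1),"tool delta mm",r.inv().apply(np.array([x,y,z])-s["tcp_pos"]).round(1),"tx yaw",np.degrees(np.arctan2(*r.as_matrix()[[1,0],0])).round(1),"tilt",np.degrees(np.arccos(-r.as_matrix()[2,2])).round(2))
    print("width",round(float(s["gripper_width"]),3),"F",np.round(s["contact_force"],2),"grip",np.round(s["grip_force"],1),"q",np.round(s["q"],2))
E
python3 - <<'E'
from h import *
for n,(u,v) in(("top",(272,197)),("scene",(251,241))):
    d=np.load(n+".npz");P=d["P"];f=d["f"]
    m=(f.max(-1)<40)&(d["z"]>0)&(P[...,2]<15)
    k,l,st,ce=cv2.connectedComponentsWithStats(m.astype(np.uint8))
    q=P[l==l[v,u]];print(n,st[l[v,u],4],q.mean(0),q.min(0),q.max(0))
    hsv=cv2.cvtColor(f,cv2.COLOR_RGB2HSV)
    m=(abs(hsv[...,0].astype(int)-13)<7)&(hsv[...,1]>90)&(abs(P[...,2]-6)<8)&(d["z"]>0)
    k,l,st,ce=cv2.connectedComponentsWithStats(m.astype(np.uint8))
    for i in range(1,k):
        if st[i,4]>150:q=P[l==i];print("pad",ce[i].round(),st[i,4],((q.min(0)+q.max(0))/2).round(1),np.ptp(q,0).round())
go(545,248.5,240)
E
```

```text
top 1282 [624.31709524  23.80800589   2.10377018] [559.51089635 -41.49910895 -12.52620969] [691.22605367  89.60695407  12.75735265]
pad [208. 220.] 648 [548.9 239.6   5.9] [106. 108.  16.]
pad [343. 253.] 685 [ 439.7 -200.9    5.9] [107. 108.  16.]
scene 234818 [ 482.68892958 -252.23450816  -91.03243356] [-1461.42804456 -2327.08235977  -767.66018601] [1517.51184631  646.56429034  764.83535057]
pad [395.  18.] 329 [-512.3 -771.1    6. ] [258. 333.  16.]
pad [33. 64.] 281 [  959.6 -1242.4     6. ] [255.  57.  16.]
pad [527.  76.] 310 [-629.8 -155.1    6. ] [ 19. 289.  16.]
pad [259. 164.] 163 [ 470.7 -211.     7.4] [49. 77.  8.]
pad [309. 266.] 152 [550.9 161.2   3.8] [70. 24.  8.]
pad [324. 297.] 1071 [551.1 239.9   6.6] [106. 106.  13.]
time 0.1 tcp [ 265.3 -592.8  237.9] tool delta mm [ 599.  -653.6   -1.1] tx yaw 24.1 tilt 0.09
width 0.998 F [ 0.21 -0.75  1.1 ] grip 0.0 q [ 1.08  0.54 -0.    1.54  0.    1.07 -0.07]
```

Emit:
send_rows(deltas=[{"x": 0.03, "y": -0.033}, {"x": 0.035, "y": -0.038}, {"x": 0.035, "y": -0.038}, {"x": 0.035, "y": -0.038}, {"x": 0.035, "y": -0.038}, {"x": 0.035, "y": -0.038}, {"x": 0.035, "y": -0.038}, {"x": 0.035, "y": -0.038}, {"x": 0.035, "y": -0.038}, {"x": 0.035, "y": -0.038}, {"x": 0.035, "y": -0.038}, {"x": 0.035, "y": -0.038}, {"x": 0.035, "y": -0.038}, {"x": 0.035, "y": -0.038}, {"x": 0.035, "y": -0.038}, {"x": 0.035, "y": -0.038}, {"x": 0.035, "y": -0.038}, {"x": 0.009, "y": -0.012}, {}, {}])

```text
validation failed for argument at $.de...
```

```bash
cat >> h.py <<'E'
def wrist(name,zt,tol=5):
    c=arm.capture("wrist");P=world(c);cv2.imwrite(f"pics/{name}.png",c["frame"][...,::-1])
    m=(abs(P[...,2]-zt)<tol)&(c["z_map"]>0)
    k,l,st,ce=cv2.connectedComponentsWithStats(m.astype(np.uint8))
    for i in range(1,k):
        if st[i,4]>200:
            q=P[l==i];(x,y),r=cv2.minEnclosingCircle(q[:,:2].astype(np.float32))
            print(ce[i].round(),st[i,4],"z",np.median(q[:,2]).round(1),"circle",round(x,1),round(y,1),round(r,1),"lo/hi",np.percentile(q,[2,98],0).round(1).tolist())
E
python3 - <<'E'
from h import *
wrist("w1",86)
go(545,248.5,45)
E
```

```text
time 0.15 tcp [ 265.3 -592.9  238.1] tool delta mm [ 599.  -653.5  193.9] tx yaw 24.1 tilt 0.07
width 1.001 F [-0.05 -0.78 -0.38] grip 0.0 q [ 1.08  0.54 -0.    1.54  0.    1.07 -0.07]
```

View pics/w1.png

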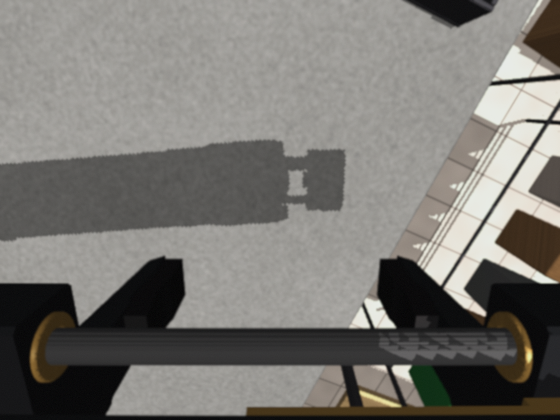

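The rows were refused, so the arm hasn't moved. The wrist picture shows only the bare counter between the open fingers at (170,270) and (395,270). I'll resend with every field filled in.

Emit:
send_rows(deltas=[{"x": 0.03, "y": -0.033, "z": 0, "ax": 0, "ay": 0, "az": 0, "grip": 0}, {"x": 0.035, "y": -0.038, "z": 0, "ax": 0, "ay": 0, "az": 0, "grip": 0}, {"x": 0.035, "y": -0.038, "z": 0, "ax": 0, "ay": 0, "az": 0, "grip": 0}, {"x": 0.035, "y": -0.038, "z": 0, "ax": 0, "ay": 0, "az": 0, "grip": 0}, {"x": 0.035, "y": -0.038, "z": 0, "ax": 0, "ay": 0, "az": 0, "grip": 0}, {"x": 0.035, "y": -0.038, "z": 0, "ax": 0, "ay": 0, "az": 0, "grip": 0}, {"x": 0.035, "y": -0.038, "z": 0, "ax": 0, "ay": 0, "az": 0, "grip": 0}, {"x": 0.035, "y": -0.038, "z": 0, "ax": 0, "ay": 0, "az": 0, "grip": 0}, {"x": 0.035, "y": -0.038, "z": 0, "ax": 0, "ay": 0, "az": 0, "grip": 0}, {"x": 0.035, "y": -0.038, "z": 0, "ax": 0, "ay": 0, "az": 0, "grip": 0}, {"x": 0.035, "y": -0.038, "z": 0, "ax": 0, "ay": 0, "az": 0, "grip": 0}, {"x": 0.035, "y": -0.038, "z": 0, "ax": 0, "ay": 0, "az": 0, "grip": 0}, {"x": 0.035, "y": -0.038, "z": 0, "ax": 0, "ay": 0, "az": 0, "grip": 0}, {"x": 0.035, "y": -0.038, "z": 0, "ax": 0, "ay": 0, "az": 0, "grip": 0}, {"x": 0.035, "y": -0.038, "z": 0, "ax": 0, "ay": 0, "az": 0, "grip": 0}, {"x": 0.035, "y": -0.038, "z": 0, "ax": 0, "ay": 0, "az": 0, "grip": 0}, {"x": 0.035, "y": -0.038, "z": 0, "ax": 0, "ay": 0, "az": 0, "grip": 0}, {"x": 0.009, "y": -0.012, "z": 0, "ax": 0, "ay": 0, "az": 0, "grip": 0}, {"x": 0, "y": 0, "z": 0, "ax": 0, "ay": 0, "az": 0, "grip": 0}, {"x": 0, "y": 0, "z": 0, "ax": 0, "ay": 0, "az": 0, "grip": 0}])

```text
time_s: 2.65
tcp_pos: [545.5, 245.1, 238.5]
tcp_rot: [0.978, 0.208, -0.0, 0.001]
contact_force: [-0.3, -0.9, 0.0]
gripper_width: 1.004
grip_force: 0.0
```

```bash
python3 - <<'E'
from h import *
wrist("w2",86)
go(545,248.5,45)
E
```

```text
[278. 191.] 1935 z 86.4 circle 545.6 249.0 22.1 lo/hi [[527.0, 229.7, 83.9], [565.9, 268.4, 88.2]]
time 2.7 tcp [545.6 245.1 238.6] tool delta mm [  0.9  -3.6 193.6] tx yaw 24.0 tilt 0.09
width 1.001 F [ 0.04 -0.2  -0.13] grip 0.0 q [-0.2   0.48 -0.4   1.66  0.21  1.04 -1.83]
```

View pics/w2.png

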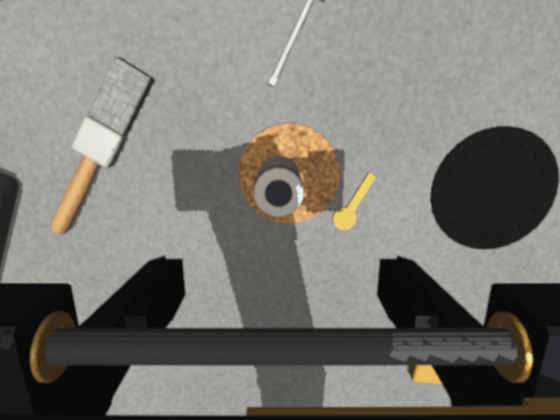

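The wrist view shows the left tin at (278,191) on its pad, centred between the fingers. Now I'll descend and close.

Emit:
send_rows(deltas=[{"x": 0.001, "y": -0.004, "z": 0.02, "ax": 0, "ay": 0, "az": 0, "grip": 0}, {"x": 0, "y": 0, "z": 0.03, "ax": 0, "ay": 0, "az": 0, "grip": 0}, {"x": 0, "y": 0, "z": 0.03, "ax": 0, "ay": 0, "az": 0, "grip": 0}, {"x": 0, "y": 0, "z": 0.03, "ax": 0, "ay": 0, "az": 0, "grip": 0}, {"x": 0, "y": 0, "z": 0.025, "ax": 0, "ay": 0, "az": 0, "grip": 0}, {"x": 0, "y": 0, "z": 0.02, "ax": 0, "ay": 0, "az": 0, "grip": 0}, {"x": 0, "y": 0, "z": 0.02, "ax": 0, "ay": 0, "az": 0, "grip": 0}, {"x": 0, "y": 0, "z": 0.018, "ax": 0, "ay": 0, "az": 0, "grip": 0}, {"x": 0, "y": 0, "z": 0, "ax": 0, "ay": 0, "az": 0, "grip": 0.2}, {"x": 0, "y": 0, "z": 0, "ax": 0, "ay": 0, "az": 0, "grip": 0.4}, {"x": 0, "y": 0, "z": 0, "ax": 0, "ay": 0, "az": 0, "grip": 0.5}, {"x": 0, "y": 0, "z": 0, "ax": 0, "ay": 0, "az": 0, "grip": 0.6}, {"x": 0, "y": 0, "z": 0, "ax": 0, "ay": 0, "az": 0, "grip": 1}, {"x": 0, "y": 0, "z": 0, "ax": 0, "ay": 0, "az": 0, "grip": 1}, {"x": 0, "y": 0, "z": 0, "ax": 0, "ay": 0, "az": 0, "grip": 1}, {"x": 0, "y": 0, "z": 0, "ax": 0, "ay": 0, "az": 0, "grip": 1}])

```text
time_s: 4.7
tcp_pos: [546.6, 249.2, 46.6]
tcp_rot: [0.978, 0.208, 0.001, 0.001]
contact_force: [1.1, -5.0, 5.5]
gripper_width: 0.497
grip_force: 30.0
```

```bash
python3 - <<'E'
from h import *
go(545.6,249,45)
E
```

```text
time 4.7 tcp [546.6 249.2  46.6] tool delta mm [-1.  -0.2  1.6] tx yaw 24.0 tilt 0.2
width 0.497 F [ 1.07 -4.96  5.51] grip 30.0 q [-0.27  0.74 -0.32  1.77  0.34  0.69 -1.93]
```

Emit:
send_rows(deltas=[{"x": 0, "y": 0, "z": -0.005, "ax": 0, "ay": 0, "az": 0, "grip": 1}, {"x": 0, "y": 0, "z": -0.01, "ax": 0, "ay": 0, "az": 0, "grip": 1}, {"x": 0, "y": 0, "z": -0.015, "ax": 0, "ay": 0, "az": 0, "grip": 1}, {"x": 0, "y": 0, "z": -0.015, "ax": 0, "ay": 0, "az": 0, "grip": 1}, {"x": 0, "y": 0, "z": -0.015, "ax": 0, "ay": 0, "az": 0, "grip": 1}, {"x": 0, "y": 0, "z": -0.015, "ax": 0, "ay": 0, "az": 0, "grip": 1}, {"x": 0, "y": 0, "z": -0.005, "ax": 0, "ay": 0, "az": 0, "grip": 1}, {"x": 0, "y": 0, "z": 0, "ax": 0, "ay": 0, "az": 0, "grip": 1}, {"x": 0, "y": 0, "z": 0, "ax": 0, "ay": 0, "az": 0, "grip": 1}, {"x": 0, "y": 0, "z": 0, "ax": 0, "ay": 0, "az": 0, "grip": 1}, {"x": 0, "y": 0, "z": 0, "ax": 0, "ay": 0, "az": 0, "grip": 1}, {"x": 0, "y": 0, "z": 0, "ax": 0, "ay": 0, "az": 0, "grip": 1}, {"x": 0, "y": 0, "z": 0, "ax": 0, "ay": 0, "az": 0, "grip": 1}])

```text
time_s: 6.32
tcp_pos: [544.8, 251.5, 125.7]
tcp_rot: [0.978, 0.209, -0.0, -0.0]
contact_force: [0.4, 1.2, -4.7]
gripper_width: 0.495
grip_force: 30.0
```

```bash
cat >> h.py <<'E'
def weigh(n=10):
    a=[]
    for _ in range(n): arm.capture("wrist"); a.append(arm.state()["contact_force"])
    print("mean F",np.mean(a,0).round(2),"sd",np.std(a,0).round(2))
E
python3 - <<'E'
from h import *
weigh(); wrist("w3",165,12)
go(545.6,249,46.6)
E
```

```text
mean F [ 0.02 -0.   -4.67] sd [0.61 0.64 0.39]
[280. 301.] 10770 z 165.4 circle 553.7 256.5 38.8 lo/hi [[538.8, 224.3, 154.2], [568.8, 289.4, 174.7]]
[280. 371.] 977 z 165.6 circle 530.6 246.5 15.5 lo/hi [[522.9, 234.0, 164.5], [535.8, 258.2, 166.6]]
time 6.88 tcp [544.8 251.5 125.7] tool delta mm [-0.3  2.6 79.1] tx yaw 24.1 tilt 0.0
width 0.497 F [ 0.1   0.16 -4.42] grip 30.0 q [-0.24  0.62 -0.37  1.74  0.29  0.83 -1.89]
```

View pics/w3.png

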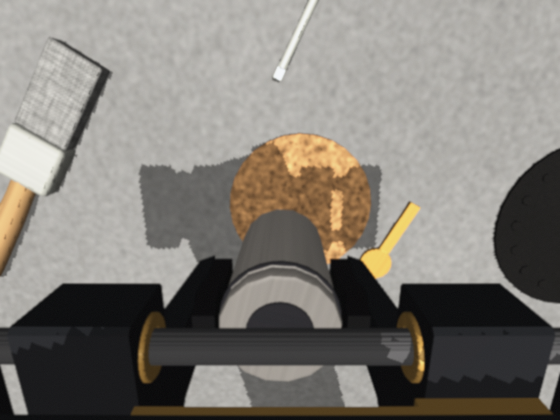

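The wrist picture shows the tin upright in the gripper (top at (280,320)), clear of its pad. The load is about 4.7 N, or 0.47 kg, so this should be the brass one. I'll set it back.

Emit:
send_rows(deltas=[{"x": 0, "y": 0.002, "z": 0.005, "ax": 0, "ay": 0, "az": 0, "grip": 1}, {"x": 0, "y": 0, "z": 0.015, "ax": 0, "ay": 0, "az": 0, "grip": 1}, {"x": 0, "y": 0, "z": 0.015, "ax": 0, "ay": 0, "az": 0, "grip": 1}, {"x": 0, "y": 0, "z": 0.015, "ax": 0, "ay": 0, "az": 0, "grip": 1}, {"x": 0, "y": 0, "z": 0.012, "ax": 0, "ay": 0, "az": 0, "grip": 1}, {"x": 0, "y": 0, "z": 0.008, "ax": 0, "ay": 0, "az": 0, "grip": 1}, {"x": 0, "y": 0, "z": 0.004, "ax": 0, "ay": 0, "az": 0, "grip": 1}, {"x": 0, "y": 0, "z": 0.003, "ax": 0, "ay": 0, "az": 0, "grip": 1}, {"x": 0, "y": 0, "z": 0.0025, "ax": 0, "ay": 0, "az": 0, "grip": 1}, {"x": 0, "y": 0, "z": 0, "ax": 0, "ay": 0, "az": 0, "grip": 1}, {"x": 0, "y": 0, "z": 0, "ax": 0, "ay": 0, "az": 0, "grip": 1}])

```text
time_s: 8.25
tcp_pos: [545.9, 249.8, 46.6]
tcp_rot: [0.978, 0.209, 0.0, -0.0]
contact_force: [0.4, -0.9, -1.2]
gripper_width: 0.492
grip_force: 30.0
```

Emit:
send_rows(deltas=[{"x": 0, "y": 0, "z": 0.0005, "ax": 0, "ay": 0, "az": 0, "grip": 1}, {"x": 0, "y": 0, "z": 0, "ax": 0, "ay": 0, "az": 0, "grip": 0.45}, {"x": 0, "y": 0, "z": 0, "ax": 0, "ay": 0, "az": 0, "grip": 0.4}, {"x": 0, "y": 0, "z": 0, "ax": 0, "ay": 0, "az": 0, "grip": 0.2}, {"x": 0, "y": 0, "z": 0, "ax": 0, "ay": 0, "az": 0, "grip": 0}, {"x": 0, "y": 0, "z": 0, "ax": 0, "ay": 0, "az": 0, "grip": 0}, {"x": 0, "y": 0, "z": 0, "ax": 0, "ay": 0, "az": 0, "grip": 0}, {"x": 0, "y": 0, "z": -0.02, "ax": 0, "ay": 0, "az": 0, "grip": 0}, {"x": 0, "y": 0, "z": -0.03, "ax": 0, "ay": 0, "az": 0, "grip": 0}, {"x": 0, "y": 0, "z": -0.03, "ax": 0, "ay": 0, "az": 0, "grip": 0}, {"x": 0, "y": 0, "z": -0.04, "ax": 0, "ay": 0, "az": 0, "grip": 0}, {"x": 0, "y": 0, "z": -0.04, "ax": 0, "ay": 0, "az": 0, "grip": 0}, {"x": 0, "y": 0, "z": -0.03, "ax": 0, "ay": 0, "az": 0, "grip": 0}, {"x": 0, "y": 0, "z": 0, "ax": 0, "ay": 0, "az": 0, "grip": 0}, {"x": 0, "y": 0, "z": 0, "ax": 0, "ay": 0, "az": 0, "grip": 0}])

```text
time_s: 10.12
tcp_pos: [545.2, 249.4, 235.7]
tcp_rot: [0.978, 0.209, -0.0, 0.0]
contact_force: [0.7, 0.1, -0.5]
gripper_width: 1.001
grip_force: 0.0
```

```bash
python3 - <<'E'
from h import *
wrist("w4",86);weigh(4)
go(445,-191.5,235)
E
```

```text
[281. 194.] 1960 z 86.4 circle 545.1 249.9 21.8 lo/hi [[526.2, 230.8, 84.1], [565.1, 269.4, 88.3]]
mean F [0.2  0.16 0.23] sd [0.3  0.47 0.5 ]
time 10.38 tcp [545.1 249.4 234.8] tool delta mm [-2.715e+02  3.615e+02  3.000e-01] tx yaw 24.1 tilt 0.1
width 1.001 F [0.01 0.   0.82] grip 0.0 q [-0.2   0.49 -0.41  1.66  0.22  1.04 -1.83]
```

The tin stands at (545,250), 86 mm high. Next is the right tin.

Emit:
send_rows(deltas=[{"x": -0.015, "y": 0.02, "z": 0, "ax": 0, "ay": 0, "az": 0, "grip": 0}, {"x": -0.027, "y": 0.036, "z": 0, "ax": 0, "ay": 0, "az": 0, "grip": 0}, {"x": -0.027, "y": 0.036, "z": 0, "ax": 0, "ay": 0, "az": 0, "grip": 0}, {"x": -0.027, "y": 0.036, "z": 0, "ax": 0, "ay": 0, "az": 0, "grip": 0}, {"x": -0.027, "y": 0.036, "z": 0, "ax": 0, "ay": 0, "az": 0, "grip": 0}, {"x": -0.027, "y": 0.036, "z": 0, "ax": 0, "ay": 0, "az": 0, "grip": 0}, {"x": -0.027, "y": 0.036, "z": 0, "ax": 0, "ay": 0, "az": 0, "grip": 0}, {"x": -0.027, "y": 0.036, "z": 0, "ax": 0, "ay": 0, "az": 0, "grip": 0}, {"x": -0.027, "y": 0.036, "z": 0, "ax": 0, "ay": 0, "az": 0, "grip": 0}, {"x": -0.027, "y": 0.036, "z": 0, "ax": 0, "ay": 0, "az": 0, "grip": 0}, {"x": -0.0135, "y": 0.0175, "z": 0, "ax": 0, "ay": 0, "az": 0, "grip": 0}, {"x": 0, "y": 0, "z": 0, "ax": 0, "ay": 0, "az": 0, "grip": 0}, {"x": 0, "y": 0, "z": 0, "ax": 0, "ay": 0, "az": 0, "grip": 0}, {"x": 0, "y": 0, "z": 0, "ax": 0, "ay": 0, "az": 0, "grip": 0}])

```text
time_s: 12.12
tcp_pos: [445.9, -189.8, 235.7]
tcp_rot: [0.978, 0.21, 0.0, -0.0]
contact_force: [0.3, -0.1, -0.1]
gripper_width: 1.003
grip_force: 0.0
```

```bash
python3 - <<'E'
from h import *
wrist("w5",86)
go(445,-191.5,46.5)
E
```

```text
[355.  68.] 521 z 81.5 circle 562.2 -198.7 13.9 lo/hi [[551.4, -210.7, 81.0], [573.4, -189.0, 82.9]]
[192.  80.] 526 z 81.6 circle 501.5 -85.4 15.1 lo/hi [[490.9, -98.0, 81.0], [512.7, -75.0, 82.8]]
[284. 197.] 1950 z 86.4 circle 444.8 -192.3 21.8 lo/hi [[425.7, -211.5, 84.0], [464.6, -172.7, 88.2]]
[211. 299.] 326 z 81.6 circle 323.4 -169.7 14.3 lo/hi [[312.6, -181.8, 81.0], [335.6, -159.6, 82.6]]
time 12.18 tcp [ 445.8 -189.9  235.6] tool delta mm [ -1.4   1.2 189.1] tx yaw 24.2 tilt 0.02
width 0.997 F [-0.03  0.54  0.38] grip 0.0 q [ 0.53  0.27 -0.26  1.96  0.09  0.92 -0.92]
```

View pics/w5.png

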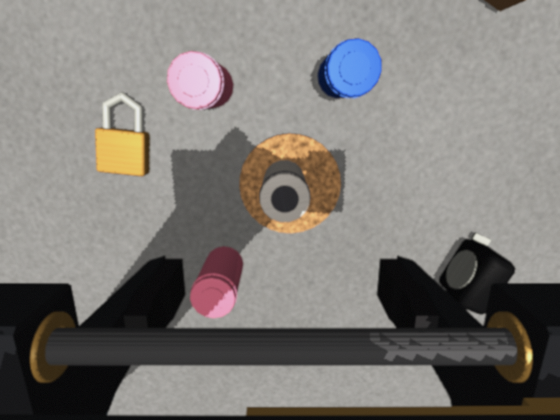

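The right tin's top is at (284,197) on its pad. The look-alikes at (195,80), (352,68) and (215,295) are clear of the fingers' path.

Emit:
send_rows(deltas=[{"x": -0.002, "y": 0.002, "z": 0.02, "ax": 0, "ay": 0, "az": 0, "grip": 0}, {"x": 0, "y": 0, "z": 0.03, "ax": 0, "ay": 0, "az": 0, "grip": 0}, {"x": 0, "y": 0, "z": 0.03, "ax": 0, "ay": 0, "az": 0, "grip": 0}, {"x": 0, "y": 0, "z": 0.03, "ax": 0, "ay": 0, "az": 0, "grip": 0}, {"x": 0, "y": 0, "z": 0.025, "ax": 0, "ay": 0, "az": 0, "grip": 0}, {"x": 0, "y": 0, "z": 0.02, "ax": 0, "ay": 0, "az": 0, "grip": 0}, {"x": 0, "y": 0, "z": 0.02, "ax": 0, "ay": 0, "az": 0, "grip": 0}, {"x": 0, "y": 0, "z": 0.014, "ax": 0, "ay": 0, "az": 0, "grip": 0}, {"x": 0, "y": 0, "z": 0, "ax": 0, "ay": 0, "az": 0, "grip": 0.2}, {"x": 0, "y": 0, "z": 0, "ax": 0, "ay": 0, "az": 0, "grip": 0.4}, {"x": 0, "y": 0, "z": 0, "ax": 0, "ay": 0, "az": 0, "grip": 0.5}, {"x": 0, "y": 0, "z": 0, "ax": 0, "ay": 0, "az": 0, "grip": 0.6}, {"x": 0, "y": 0, "z": 0, "ax": 0, "ay": 0, "az": 0, "grip": 1}, {"x": 0, "y": 0, "z": 0, "ax": 0, "ay": 0, "az": 0, "grip": 1}, {"x": 0, "y": 0, "z": 0, "ax": 0, "ay": 0, "az": 0, "grip": 1}, {"x": 0, "y": 0, "z": 0, "ax": 0, "ay": 0, "az": 0, "grip": 1}])

```text
time_s: 14.18
tcp_pos: [444.6, -193.9, 47.0]
tcp_rot: [0.978, 0.209, 0.0, 0.0]
contact_force: [-1.3, 1.3, 6.1]
gripper_width: 0.491
grip_force: 30.0
```

Emit:
send_rows(deltas=[{"x": 0, "y": 0, "z": -0.005, "ax": 0, "ay": 0, "az": 0, "grip": 1}, {"x": 0, "y": 0, "z": -0.01, "ax": 0, "ay": 0, "az": 0, "grip": 1}, {"x": 0, "y": 0, "z": -0.015, "ax": 0, "ay": 0, "az": 0, "grip": 1}, {"x": 0, "y": 0, "z": -0.015, "ax": 0, "ay": 0, "az": 0, "grip": 1}, {"x": 0, "y": 0, "z": -0.015, "ax": 0, "ay": 0, "az": 0, "grip": 1}, {"x": 0, "y": 0, "z": -0.015, "ax": 0, "ay": 0, "az": 0, "grip": 1}, {"x": 0, "y": 0, "z": -0.005, "ax": 0, "ay": 0, "az": 0, "grip": 1}, {"x": 0, "y": 0, "z": 0, "ax": 0, "ay": 0, "az": 0, "grip": 1}, {"x": 0, "y": 0, "z": 0, "ax": 0, "ay": 0, "az": 0, "grip": 1}, {"x": 0, "y": 0, "z": 0, "ax": 0, "ay": 0, "az": 0, "grip": 1}, {"x": 0, "y": 0, "z": 0, "ax": 0, "ay": 0, "az": 0, "grip": 1}, {"x": 0, "y": 0, "z": 0, "ax": 0, "ay": 0, "az": 0, "grip": 1}, {"x": 0, "y": 0, "z": 0, "ax": 0, "ay": 0, "az": 0, "grip": 1}])

```text
time_s: 15.8
tcp_pos: [444.4, -193.8, 126.7]
tcp_rot: [0.978, 0.209, -0.0, -0.0]
contact_force: [-0.2, 0.6, -1.6]
gripper_width: 0.484
grip_force: 30.0
```

```bash
python3 - <<'E'
from h import *
weigh()
go(444.6,-193,47)
E
```

```text
mean F [ 0.02  0.04 -2.22] sd [0.27 0.49 0.35]
time 16.3 tcp [ 444.4 -193.8  126.7] tool delta mm [ 0.5 -0.7 79.7] tx yaw 24.1 tilt 0.0
width 0.49 F [ 0.1  -0.37 -2.45] grip 30.0 q [ 0.51  0.44 -0.24  2.04  0.16  0.68 -0.98]
```

The right tin reads 2.2 N, or 0.23 kg, so it is the light one. I'll set it back.

Emit:
send_rows(deltas=[{"x": 0, "y": 0, "z": 0.005, "ax": 0, "ay": 0, "az": 0, "grip": 1}, {"x": 0, "y": 0, "z": 0.015, "ax": 0, "ay": 0, "az": 0, "grip": 1}, {"x": 0, "y": 0, "z": 0.015, "ax": 0, "ay": 0, "az": 0, "grip": 1}, {"x": 0, "y": 0, "z": 0.015, "ax": 0, "ay": 0, "az": 0, "grip": 1}, {"x": 0, "y": 0, "z": 0.012, "ax": 0, "ay": 0, "az": 0, "grip": 1}, {"x": 0, "y": 0, "z": 0.008, "ax": 0, "ay": 0, "az": 0, "grip": 1}, {"x": 0, "y": 0, "z": 0.004, "ax": 0, "ay": 0, "az": 0, "grip": 1}, {"x": 0, "y": 0, "z": 0.003, "ax": 0, "ay": 0, "az": 0, "grip": 1}, {"x": 0, "y": 0, "z": 0.0025, "ax": 0, "ay": 0, "az": 0, "grip": 1}, {"x": 0, "y": 0, "z": 0, "ax": 0, "ay": 0, "az": 0, "grip": 1}, {"x": 0, "y": 0, "z": 0, "ax": 0, "ay": 0, "az": 0, "grip": 1}])

```text
time_s: 17.68
tcp_pos: [444.5, -193.9, 47.4]
tcp_rot: [0.978, 0.209, 0.0, 0.0]
contact_force: [-0.6, 0.4, -2.6]
gripper_width: 0.488
grip_force: 30.0
```

Emit:
send_rows(deltas=[{"x": 0, "y": 0, "z": 0.0007, "ax": 0, "ay": 0, "az": 0, "grip": 1}, {"x": 0, "y": 0, "z": 0, "ax": 0, "ay": 0, "az": 0, "grip": 1}, {"x": 0, "y": 0, "z": 0, "ax": 0, "ay": 0, "az": 0, "grip": 1}])

```text
time_s: 18.05
tcp_pos: [444.6, -193.9, 47.0]
tcp_rot: [0.978, 0.209, 0.0, 0.0]
contact_force: [-1.3, 0.8, 6.0]
gripper_width: 0.487
grip_force: 30.0
```

Contact made. Now I'll release and rise.

Emit:
send_rows(deltas=[{"x": 0, "y": 0, "z": 0, "ax": 0, "ay": 0, "az": 0, "grip": 0.45}, {"x": 0, "y": 0, "z": 0, "ax": 0, "ay": 0, "az": 0, "grip": 0.4}, {"x": 0, "y": 0, "z": 0, "ax": 0, "ay": 0, "az": 0, "grip": 0.2}, {"x": 0, "y": 0, "z": 0, "ax": 0, "ay": 0, "az": 0, "grip": 0}, {"x": 0, "y": 0, "z": 0, "ax": 0, "ay": 0, "az": 0, "grip": 0}, {"x": 0, "y": 0, "z": 0, "ax": 0, "ay": 0, "az": 0, "grip": 0}, {"x": 0, "y": 0, "z": -0.02, "ax": 0, "ay": 0, "az": 0, "grip": 0}, {"x": 0, "y": 0, "z": -0.03, "ax": 0, "ay": 0, "az": 0, "grip": 0}, {"x": 0, "y": 0, "z": -0.03, "ax": 0, "ay": 0, "az": 0, "grip": 0}, {"x": 0, "y": 0, "z": -0.04, "ax": 0, "ay": 0, "az": 0, "grip": 0}, {"x": 0, "y": 0, "z": -0.04, "ax": 0, "ay": 0, "az": 0, "grip": 0}, {"x": 0, "y": 0, "z": -0.03, "ax": 0, "ay": 0, "az": 0, "grip": 0}, {"x": 0, "y": 0, "z": 0, "ax": 0, "ay": 0, "az": 0, "grip": 0}, {"x": 0, "y": 0, "z": 0, "ax": 0, "ay": 0, "az": 0, "grip": 0}])

```text
time_s: 19.8
tcp_pos: [443.9, -193.7, 235.7]
tcp_rot: [0.978, 0.209, -0.001, -0.0]
contact_force: [-0.5, 0.2, -0.1]
gripper_width: 0.998
grip_force: 0.0
```

```bash
python3 - <<'E'
from h import *
wrist("w6",86);weigh(3)
go(545.4,249.7,236)
E
```

```text
[351.  63.] 506 z 81.6 circle 561.5 -199.6 13.6 lo/hi [[551.5, -210.7, 81.0], [573.6, -188.8, 82.8]]
[189.  76.] 531 z 81.6 circle 501.6 -85.9 13.9 lo/hi [[490.4, -97.9, 81.0], [512.8, -75.8, 83.0]]
[281. 193.] 1972 z 86.3 circle 444.7 -192.6 22.0 lo/hi [[425.8, -211.7, 84.3], [464.6, -172.9, 88.3]]
[208. 295.] 324 z 81.6 circle 324.6 -169.9 13.5 lo/hi [[313.9, -181.6, 81.0], [336.0, -160.1, 82.7]]
mean F [0.39 0.11 0.22] sd [0.14 0.51 0.22]
time 20.0 tcp [ 443.8 -193.6  235.5] tool delta mm [ 273.9 -363.1   -0.4] tx yaw 24.1 tilt 0.12
width 0.999 F [ 0.56  0.73 -0.09] grip 0.0 q [ 0.55  0.27 -0.27  1.95  0.09  0.93 -0.92]
```

The light tin stands on its pad at (445,-192.5). I'll go back to the heavy tin.

Emit:
send_rows(deltas=[{"x": 0.015, "y": -0.02, "z": 0, "ax": 0, "ay": 0, "az": 0, "grip": 0}, {"x": 0.027, "y": -0.036, "z": 0, "ax": 0, "ay": 0, "az": 0, "grip": 0}, {"x": 0.027, "y": -0.036, "z": 0, "ax": 0, "ay": 0, "az": 0, "grip": 0}, {"x": 0.027, "y": -0.036, "z": 0, "ax": 0, "ay": 0, "az": 0, "grip": 0}, {"x": 0.027, "y": -0.036, "z": 0, "ax": 0, "ay": 0, "az": 0, "grip": 0}, {"x": 0.027, "y": -0.036, "z": 0, "ax": 0, "ay": 0, "az": 0, "grip": 0}, {"x": 0.027, "y": -0.036, "z": 0, "ax": 0, "ay": 0, "az": 0, "grip": 0}, {"x": 0.027, "y": -0.036, "z": 0, "ax": 0, "ay": 0, "az": 0, "grip": 0}, {"x": 0.027, "y": -0.036, "z": 0, "ax": 0, "ay": 0, "az": 0, "grip": 0}, {"x": 0.027, "y": -0.036, "z": 0, "ax": 0, "ay": 0, "az": 0, "grip": 0}, {"x": 0.016, "y": -0.019, "z": 0, "ax": 0, "ay": 0, "az": 0, "grip": 0}, {"x": 0, "y": 0, "z": 0, "ax": 0, "ay": 0, "az": 0, "grip": 0}, {"x": 0, "y": 0, "z": 0, "ax": 0, "ay": 0, "az": 0, "grip": 0}, {"x": 0, "y": 0, "z": 0, "ax": 0, "ay": 0, "az": 0, "grip": 0}])

```text
time_s: 21.75
tcp_pos: [546.3, 247.7, 236.3]
tcp_rot: [0.978, 0.208, -0.0, 0.001]
contact_force: [-0.0, -0.1, 0.2]
gripper_width: 1.002
grip_force: 0.0
```

```bash
python3 - <<'E'
from h import *
wrist("w7",86)
go(545.4,249.7,47)
E
```

```text
[279. 194.] 1951 z 86.4 circle 545.0 250.0 22.0 lo/hi [[526.3, 230.9, 84.0], [565.0, 269.5, 88.3]]
time 21.8 tcp [546.4 247.9 236.4] tool delta mm [-1.000e-01 -2.200e+00  1.894e+02] tx yaw 24.0 tilt 0.05
width 1.001 F [-0.58 -0.5  -0.06] grip 0.0 q [-0.19  0.49 -0.43  1.66  0.23  1.04 -1.84]
```

Emit:
send_rows(deltas=[{"x": 0, "y": -0.002, "z": 0.02, "ax": 0, "ay": 0, "az": 0, "grip": 0}, {"x": 0, "y": 0, "z": 0.03, "ax": 0, "ay": 0, "az": 0, "grip": 0}, {"x": 0, "y": 0, "z": 0.03, "ax": 0, "ay": 0, "az": 0, "grip": 0}, {"x": 0, "y": 0, "z": 0.03, "ax": 0, "ay": 0, "az": 0, "grip": 0}, {"x": 0, "y": 0, "z": 0.025, "ax": 0, "ay": 0, "az": 0, "grip": 0}, {"x": 0, "y": 0, "z": 0.02, "ax": 0, "ay": 0, "az": 0, "grip": 0}, {"x": 0, "y": 0, "z": 0.02, "ax": 0, "ay": 0, "az": 0, "grip": 0}, {"x": 0, "y": 0, "z": 0.014, "ax": 0, "ay": 0, "az": 0, "grip": 0}, {"x": 0, "y": 0, "z": 0, "ax": 0, "ay": 0, "az": 0, "grip": 0.2}, {"x": 0, "y": 0, "z": 0, "ax": 0, "ay": 0, "az": 0, "grip": 0.4}, {"x": 0, "y": 0, "z": 0, "ax": 0, "ay": 0, "az": 0, "grip": 0.5}, {"x": 0, "y": 0, "z": 0, "ax": 0, "ay": 0, "az": 0, "grip": 0.6}, {"x": 0, "y": 0, "z": 0, "ax": 0, "ay": 0, "az": 0, "grip": 1}, {"x": 0, "y": 0, "z": 0, "ax": 0, "ay": 0, "az": 0, "grip": 1}, {"x": 0, "y": 0, "z": 0, "ax": 0, "ay": 0, "az": 0, "grip": 1}, {"x": 0, "y": 0, "z": 0, "ax": 0, "ay": 0, "az": 0, "grip": 1}])

```text
time_s: 23.8
tcp_pos: [546.5, 250.1, 48.1]
tcp_rot: [0.978, 0.208, 0.001, 0.001]
contact_force: [1.7, -4.6, 5.5]
gripper_width: 0.496
grip_force: 30.0
```

```bash
python3 - <<'E'
from h import *
go(625,24,144)
E
```

```text
time 23.8 tcp [546.5 250.1  48.1] tool delta mm [-20.4 238.7 -95.5] tx yaw 24.1 tilt 0.11
width 0.496 F [ 1.7  -4.55  5.52] grip 30.0 q [-0.26  0.74 -0.34  1.76  0.36  0.7  -1.95]
```

Emit:
send_rows(deltas=[{"x": 0, "y": 0, "z": -0.005, "ax": 0, "ay": 0, "az": 0, "grip": 1}, {"x": 0, "y": 0, "z": -0.012, "ax": 0, "ay": 0, "az": 0, "grip": 1}, {"x": 0, "y": 0, "z": -0.02, "ax": 0, "ay": 0, "az": 0, "grip": 1}, {"x": 0, "y": 0, "z": -0.02, "ax": 0, "ay": 0, "az": 0, "grip": 1}, {"x": 0, "y": 0, "z": -0.02, "ax": 0, "ay": 0, "az": 0, "grip": 1}, {"x": 0, "y": 0, "z": -0.015, "ax": 0, "ay": 0, "az": 0, "grip": 1}, {"x": 0, "y": 0.005, "z": -0.005, "ax": 0, "ay": 0, "az": 0, "grip": 1}, {"x": -0.001, "y": 0.012, "z": 0, "ax": 0, "ay": 0, "az": 0, "grip": 1}, {"x": -0.002, "y": 0.02, "z": 0, "ax": 0, "ay": 0, "az": 0, "grip": 1}, {"x": -0.002, "y": 0.025, "z": 0, "ax": 0, "ay": 0, "az": 0, "grip": 1}, {"x": -0.003, "y": 0.03, "z": 0, "ax": 0, "ay": 0, "az": 0, "grip": 1}, {"x": -0.003, "y": 0.03, "z": 0, "ax": 0, "ay": 0, "az": 0, "grip": 1}, {"x": -0.003, "y": 0.03, "z": 0, "ax": 0, "ay": 0, "az": 0, "grip": 1}, {"x": -0.002, "y": 0.03, "z": 0, "ax": 0, "ay": 0, "az": 0, "grip": 1}, {"x": -0.002, "y": 0.025, "z": 0, "ax": 0, "ay": 0, "az": 0, "grip": 1}, {"x": -0.002, "y": 0.02, "z": 0, "ax": 0, "ay": 0, "az": 0, "grip": 1}, {"x": 0, "y": 0.01, "z": 0, "ax": 0, "ay": 0, "az": 0, "grip": 1}, {"x": 0, "y": 0, "z": 0, "ax": 0, "ay": 0, "az": 0, "grip": 1}, {"x": 0, "y": 0, "z": 0, "ax": 0, "ay": 0, "az": 0, "grip": 1}, {"x": 0, "y": 0, "z": 0, "ax": 0, "ay": 0, "az": 0, "grip": 1}])

```text
time_s: 26.3
tcp_pos: [623.7, 28.1, 144.6]
tcp_rot: [0.978, 0.21, -0.0, -0.0]
contact_force: [0.3, -0.3, -4.6]
gripper_width: 0.494
grip_force: 30.0
```

```bash
python3 - <<'E'
from h import *
weigh(4);wrist("w8",185,12)
c=arm.capture("scene");cv2.imwrite("pics/s2.png",c["frame"][...,::-1])
go(625,24,145)
E
```

```text
mean F [ 0.26 -0.58 -4.84] sd [0.32 0.08 0.61]
[280. 302.] 10517 z 182.8 circle 632.5 32.3 39.0 lo/hi [[617.6, 0.0, 173.6], [647.9, 65.0, 194.4]]
[280. 370.] 844 z 182.8 circle 608.9 21.8 14.6 lo/hi [[601.2, 9.8, 181.7], [613.5, 32.8, 183.9]]
time 26.6 tcp [624.   26.9 144.5] tool delta mm [-0.2  3.1 -0.5] tx yaw 24.1 tilt 0.0
width 0.493 F [ 0.94  0.54 -5.21] grip 30.0 q [ 0.15  0.63 -0.38  1.66  0.28  0.9  -1.49]
```

View pics/s2.png

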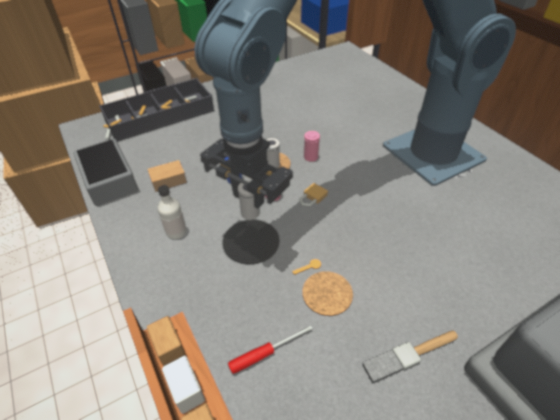

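The scene picture shows the heavy tin upright in the gripper at (248,200), above the mat at (251,241). The light tin is still on its pad at (272,152). I'll make a 3 mm centring nudge and let it settle.

Emit:
send_rows(deltas=[{"x": 0, "y": 0.003, "z": 0, "ax": 0, "ay": 0, "az": 0, "grip": 1}, {"x": 0, "y": 0, "z": 0, "ax": 0, "ay": 0, "az": 0, "grip": 1}, {"x": 0, "y": 0, "z": 0, "ax": 0, "ay": 0, "az": 0, "grip": 1}, {"x": 0, "y": 0, "z": 0, "ax": 0, "ay": 0, "az": 0, "grip": 1}, {"x": 0, "y": 0, "z": 0, "ax": 0, "ay": 0, "az": 0, "grip": 1}, {"x": 0, "y": 0, "z": 0, "ax": 0, "ay": 0, "az": 0, "grip": 1}, {"x": 0, "y": 0, "z": 0, "ax": 0, "ay": 0, "az": 0, "grip": 1}, {"x": 0, "y": 0, "z": 0, "ax": 0, "ay": 0, "az": 0, "grip": 1}])

```text
time_s: 27.6
tcp_pos: [625.2, 24.0, 144.5]
tcp_rot: [0.978, 0.209, -0.0, -0.0]
contact_force: [-0.1, -0.1, -5.7]
gripper_width: 0.496
grip_force: 30.0
```

```bash
python3 - <<'E'
from h import *
go(625,24,145)
print(arm.hand_in())
E
```

```text
time 27.6 tcp [625.2  24.  144.5] tool delta mm [-0.2 -0.1 -0.5] tx yaw 24.1 tilt 0.0
width 0.496 F [-0.06 -0.12 -5.7 ] grip 30.0 q [ 0.15  0.63 -0.37  1.66  0.28  0.9  -1.48]
the job is handed in; nothing more can be done
None
```

I handed the job in at 27.6 s with the left tin (about 0.48 kg) as the heavier, held upright and still about 10 cm above the middle of the mat, and the right tin (about 0.23 kg) standing on its own pad; no verdict was returned.

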